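# Change the bench supply over from mains to battery through centre off

## Robot

A 6-joint arm with a two-finger parallel gripper is mounted at the origin on a cart in front of the work surface, level with it; the furniture and walls round the work are solid. World frame = base frame: x ahead of the robot, y to its left, z up, the work surface at z = 0. Lengths are in m, angles in degrees, forces in N, time in s.
With the tool pointing down it reaches from about 0.4 to 0.825 m from the base axis. Payload 7 kg.
Tool frame: the origin (TCP) lies at the very end of the fingers, on their centre line; the grasp point (between the pads) lies 19 mm behind it (r.grip_depth is the distance from the TCP to the grasp point, in m); z points along the fingers, y is the line along which they close (so a half turn about z gives the same grasp; the last joint's range is limited). The gripper opens to 88 mm and grips with 3 to 60 N. Pads are 19 mm wide; open, the fingers measure 130 mm over their backs; the gripper's body (78 mm by 193 mm) begins 47 mm behind the grasp point.
Start: joints at [-56.545, 20.546, 0.682, 0, -70.136, -16.507], TCP at [0.197, -0.646, 0.227] pointing down, gripper open.
Joint ranges: [-176.03, 176.03], [-82.01, 121.73], [-58.28, 71.71], [-173.87, 95.51], [-174.79, -0.11], [-173.66, 173.66]. Speed limits (degrees/s): [136.94, 136.94, 172.46, 180, 180, 180].

## Interface

Orientations are given as [roll, pitch, yaw] about the fixed x, y, z axes, in that order (R = Rz(yaw) Ry(pitch) Rx(roll)).
In Python, from plant import r gives the robot as it stands.
- The arm moves only by the tool play_rows, never from a script. Its argument "rows" is a list that holds one entry, the list of rows, each a list of 5 numbers: the closure, from 0 (fully open) to 1 (shut), then the shift along the tool's x, y, z each as a share of 0.5 m, from -1 to 1, then the turn about the tool's z as a share of 1.5 rad, from -1 to 1. A call has exactly 8 rows; each row is the pose to reach, as a shift and turn from the pose commanded when the call began, along the tool's axes at that moment; what a row does not reach only later rows make up. A row lasts 1/12 s, in which the tool goes at most 41.7 mm and 7.16 degrees, less where a joint would pass 70% of its speed; a pose out of reach is approached as far as the arm can. A call with a number of a shift or a turn outside -1 to 1 is refused whole. A call with a gripper value outside its range is refused whole. The fingers move at their own pace and stop on an object; "squeeze" is the grip in N (left out, the last holds). Time passes only in rows, so rows that repeat a pose let the fingers close, or fill a call up. It gives the time, the measured TCP pose, the force, the opening and the grip force at its end, in the units of the state.
- r.get_state(): the state, without advancing time (a new reading comes with each control period).
- r.capture(name): name is "scene" or "top" or "wrist"; returns the picture (384x512x3 uint8, red, green, blue); there is no depth.
- r.camera_info(name): a dict with "fovy" (degrees; the focal length in pixels is half the picture's height over the tangent of half this angle, whatever the lens; pixels are square), "cx", "cy" (the principal point, pixels), "pose" (4x4, takes a point from camera to world coordinates). Camera axes: x right, y down, z forward; pixel columns grow to the right and rows downward; lengths in m; the calibration is good to about 2 mm. A picture is of the moment at which its call begins: read the wrist's pose just before it. camera_info takes no time and is no camera call; for the wrist camera it gives the pose at the moment of the call.
- r.close_job(): hands the job in; it is judged then, once.
The state is a dict: "time_s": time; "joints": joint angles; "qd": joint speeds; "joint_torque": joint torques, N m; "tcp_pos": TCP position; "eef_rot": TCP orientation; "contact_force": force on the tool from outside, world axes, zero at the start; "moment": the same for the moment, N m; "gripper_width": finger opening in m; "gripper_force": force on a finger pad.
Only numpy, scipy, OpenCV 4.12 (cv2) and the standard library are available. Lean on these libraries where they do the work, as an engineer would, in place of code of your own. Each camera call takes 0.05 s, during which the arm holds its last target. There are 200 camera calls.

## Task

Change the bench over from the mains feed (blue side of the switch) to the battery feed (yellow side): pull the knob out to free the lever, bring it to the centre-off notch, let it lock down there and leave it locked for at least two seconds so that the supplies run down, then pull it free again and take it across until it locks down on the yellow side. Leave the other things on the bench where they are.

Things in the scene. Friction and masses are not known exactly. Their poses are not given: they have to be found in the camera images.
- switch: Grey changeover switch box, 110 x 190 x 62 mm, on a dark foot plate 134 x 224 x 5 mm, fixed to the bench. Origin: centre of the underside; z up, x to its back, y along its length to the blue mark (mains); white mark (off) in the middle, yellow mark (battery) at the -y end. A steel rod, the lever, stands out of the lid with a black knob on it and swings in the box's y-z plane about pivot.
- pivot (a point): The lever's axis, which runs along the box's x: a fixed point 55 mm above the middle of the underside, inside the box. Freed, the lever swings with 1 to 3 N at the knob and stays where it is left.
- gate (a point): Middle of the gate's rim, 117 mm above the bench: upright quadrant plates centred on the pivot, rim radius 62 mm, within 21 mm of the lever along x. Three notches 7 mm deep: one at each end and, for centre off, one in adjustable brass plates clamped anywhere within 0.10 rad of upright: feel for it. A cross pin under the knob (8 mm, 1.3 mm play) locks the lever in a notch until the knob is pulled.
- mains_lock (a point): Fixed point where the middle of the knob lies while it is locked in the notch on the blue side; the lever then leans 0.60 rad from upright. It starts there.
- battery_lock (a point): Fixed point where the middle of the knob lies while it is locked in the notch on the yellow side; the lever then leans 0.60 rad from upright.
- grip (a point): Middle of the black knob: 26 mm across, straight from 21 mm inward of this point to 18 mm outward along the lever, then a rounded end, 10 mm; a red collar below is no wider. From pivot: 120 mm locked, 127 mm on the rim, 130 mm fully out. A spring draws it to the pivot, 5 N locked, 8 N fully out: let go between notches it rests on the rim and drops into the next notch it is pushed over.
- meter: Yellow handheld multimeter with a grey dial, 68 x 135 x 36 mm, lying at the front left; a bystander. Origin: centre of its underside.
- power_bank: Dark blue rounded power bank, 64 x 90 x 25 mm, lying at the front right of the switch; a bystander. Origin: centre of its underside.
- solder_reel: Small yellow-topped reel of solder, 53 mm across, 43 mm high, standing to the right of the switch; a bystander. Origin: centre of its underside.
- flux_jar: Small round white jar, 46 mm across, 22 mm high, behind the switch at the left; a bystander. Origin: centre of its underside.
- tape_roll: Roll of brown tape, 87 mm across, 26 mm high, lying flat at the right of the power bank; a bystander. Origin: centre of its underside.
- driver: Small purple screwdriver, 130 mm long, 11 mm thick, lying on the dark note book at the left; a bystander. Origin: centre of its underside.

How it is judged (in metres and radians):
On the way:
1. the lever rests locked in the centre-off notch for two seconds (y of grip in the frame of switch between -0.03 and 0.03 m and distance between grip and pivot below 0.1225 m), for 2 s.
At the end, for the whole second after the job is handed in: After two seconds locked in centre off, the lever leans to the yellow side (knob middle at least 58 mm from the box's middle on that side) and is locked down in its notch there (knob middle within 122.5 mm of the pivot); the bystanders are where they were, within 30 mm (y of grip in the frame of switch below -0.058 m and distance between grip and pivot below 0.1225 m); the robot touches nothing.
It fails at once if a bystander (meter, power bank, solder reel, flux jar, tape roll or screwdriver) is moved by more than 30 mm (distance of any of meter, power_bank, solder_reel, flux_jar, tape_roll, driver from where it was at the start of the episode above 0.03 m).
It also fails if it takes over 48 s, if anything falls off the work surface, if the arm or the gripper's body presses on something with over 40 N, if the wrist force passes 120 N, or if a joint passes its speed limit or range.

## Working session

There is one attempt and no reset: what is moved stays moved. The work goes in short steps, Python scripts to look and compute and a tool call to move; the robot and the scene stay as the last step left them, time stands still between calls to the robot, and variables do not carry over. Pictures are saved under pics/ and viewed, at most 10 in all, crops included, and the job is handed in when it is done.

Besides the shell and the picture viewer there is one more tool, called after "Call:" as name([rows], argument=value, ...), one row to a line, values as JSON. play_rows: Moves the arm, as the interface text tells. Its arguments: {"type":"object","properties":{"rows":{"type":"array","items":{"type":"array","items":{"type":"array","items":{"type":"number"}}}},"squeeze":{"type":"number"}},"required":["rows"]}

```bash
mkdir -p pics; ls
python3 - <<'E'
from plant import r
import cv2,numpy as np
np.set_printoptions(precision=4,suppress=True)
s=r.get_state();print(s['time_s'],s['tcp_pos'],s['eef_rot'],s['gripper_width'])
for n in['scene','top']:
    im=r.capture(n);np.save(n+'.npy',im);c=r.camera_info(n);print(n,c)
    cv2.imwrite(f'pics/{n}.png',cv2.resize(im[:,:,::-1],(800,600),interpolation=cv2.INTER_CUBIC))
E
```

```text
pics
0.0 [ 0.1966 -0.6452  0.2256] [ 179.9057   -0.0089 -163.0575] 0.08742750120287829
scene {'fovy': 45.72301431511029, 'cx': 256.4188707983224, 'cy': 182.10539956289813, 'pose': array([[-0.5724, -0.5846,  0.575 , -0.1108],
       [-0.8198,  0.3917, -0.4177,  0.4368],
       [ 0.019 , -0.7104, -0.7035,  0.8688],
       [ 0.    ,  0.    ,  0.    ,  1.    ]])}
top {'fovy': 53.01605296445932, 'cx': 254.74925047090517, 'cy': 195.7902115491257, 'pose': array([[-0.0019, -0.9988,  0.0491,  0.4311],
       [-1.    ,  0.002 ,  0.0018, -0.0141],
       [-0.0019, -0.0491, -0.9988,  1.2756],
       [ 0.    ,  0.    ,  0.    ,  1.    ]])}
```

View pics/scene.png

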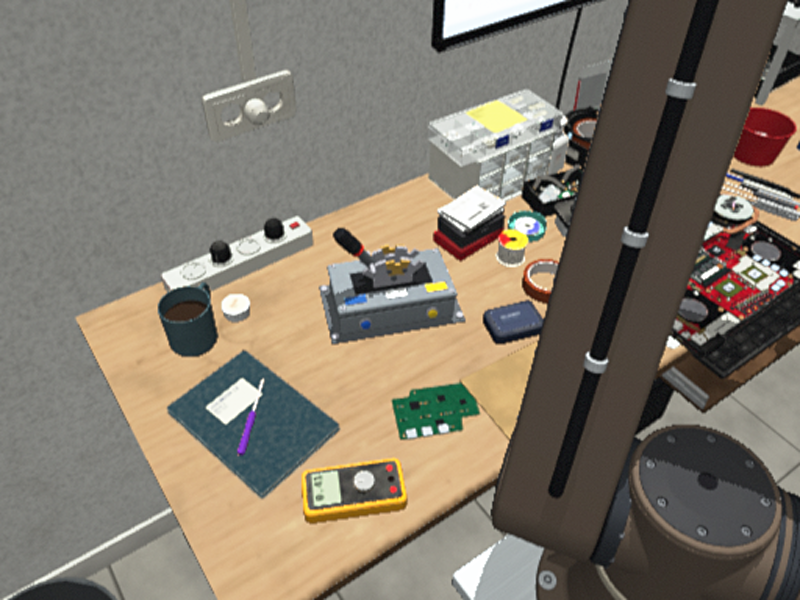

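View pics/top.png

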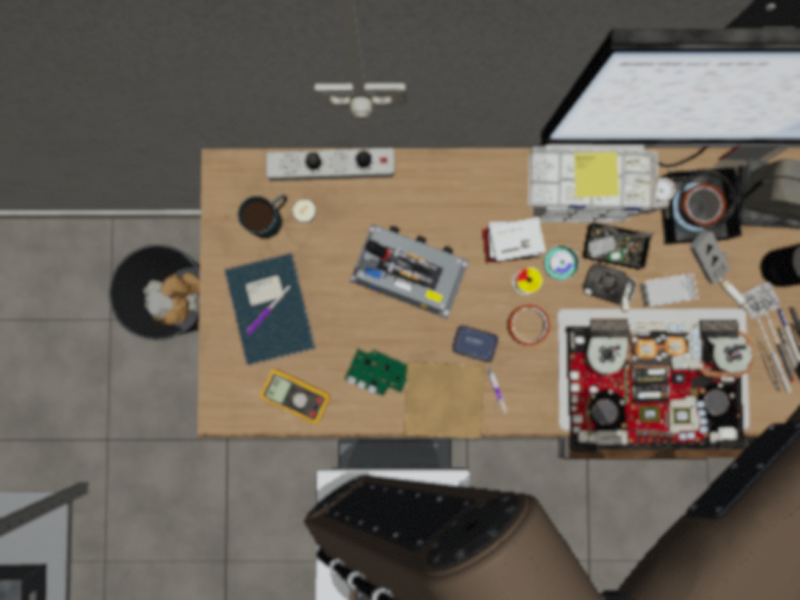

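The scene view shows the switch around (392,290) and the knob at (350,243). In the top view the switch is around (410,270), turned by about -15°. I'll enlarge both.

Run:
```python
import cv2,numpy as np
for n,(x0,y0,w,h) in {'scene':(200,140,104,82),'top':(218,138,88,66)}.items():
    im=np.load(n+'.npy')[y0:y0+h,x0:x0+w,::-1]
    k=7.5 if n=='scene' else 9
    k=7 if n=='scene' else 9
    cv2.imwrite(f'pics/{n}_c.png',cv2.resize(im,None,fx=k,fy=k,interpolation=cv2.INTER_CUBIC))
```

```text
(no output)
```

View pics/scene_c.png

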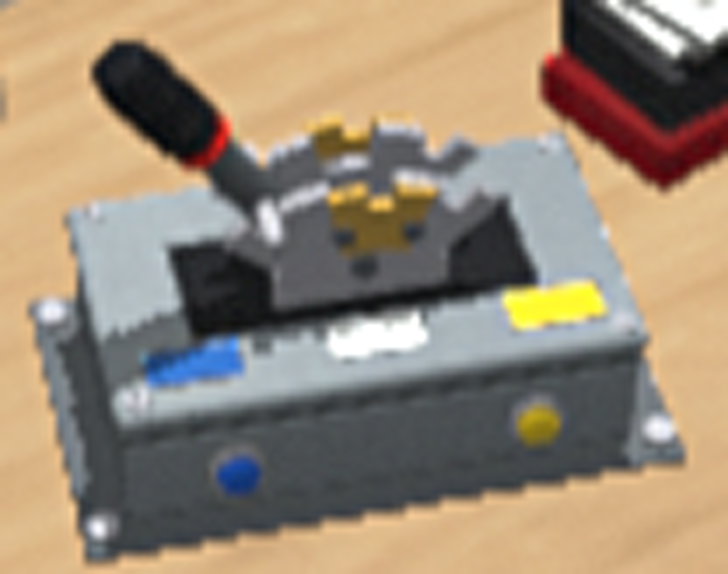

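View pics/top_c.png

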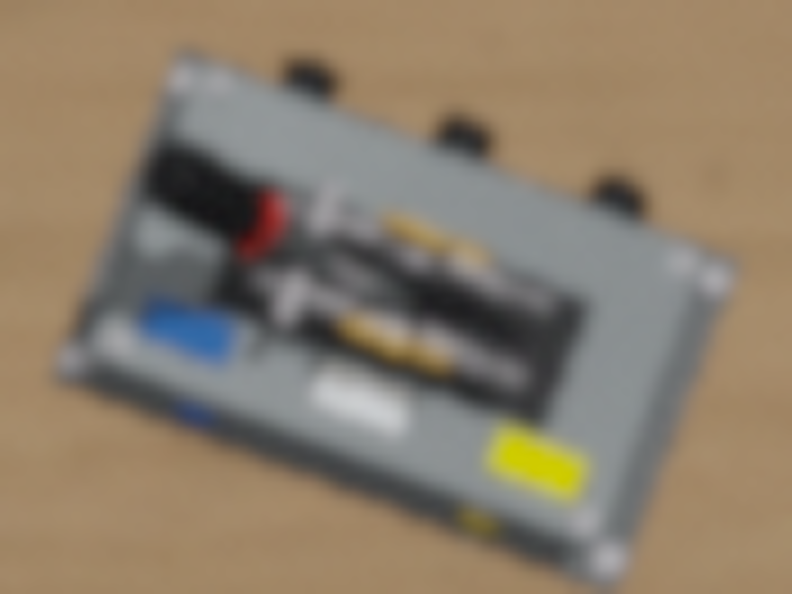

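The enlarged crops show these corners in crop pixels:
- **Scene, lid:** (68,212), (118,428), (645,338), (568,135)
- **Scene, foot plate:** (90,560), (683,460)
- **Top, foot plate:** (182,50), (58,365), (608,588), (735,262)

The knob tip and the red collar are also clear.

```bash
cat > geo.py <<'E'
import numpy as np
from scipy.optimize import least_squares
from plant import r
C={n:r.camera_info(n) for n in('scene','top')}
crop={'scene':(200,140,7),'top':(218,138,9)}
def proj(n,P):
    c=C[n];M=np.linalg.inv(c['pose']);p=P@M[:3,:3].T+M[:3,3]
    f=192/np.tan(np.radians(c['fovy']/2));return p[:,:2]/p[:,2:]*f+[c['cx'],c['cy']]
def full(n,uv):
    x,y,k=crop[n];return (np.array(uv,float)+.5)/k-.5+[x,y]
def W(p,L):
    c,s=np.cos(p[2]),np.sin(p[2]);L=np.array(L);return np.c_[p[0]+c*L[:,0]-s*L[:,1],p[1]+s*L[:,0]+c*L[:,1],L[:,2]]
E
python3 - <<'E'
from geo import *
np.set_printoptions(precision=4,suppress=True)
sl=[(68,212),(118,428),(645,338),(568,135)];sf=[(90,560),(683,460)];tf=[(182,50),(58,365),(608,588),(735,262)]
def res(p):
    h=p[3];a,b=.055,.095
    L=[(a,b,h),(-a,b,h),(-a,-b,h),(a,-b,h)];a,b=.067,.112
    F=[(-a,b,.003),(-a,-b,.003)];G=[(a,b,.005),(-a,b,.005),(-a,-b,.005),(a,-b,.005)]
    return np.r_[proj('scene',W(p,L))-full('scene',sl),proj('scene',W(p,F))-full('scene',sf),proj('top',W(p,G))-full('top',tf)]
s=least_squares(lambda p:res(p).ravel(),[.55,0,-.2,.062]);p=s.x
print(p,np.degrees(p[2]));print(res(p))
t=.6
def at(R,t):return (0,R*np.sin(t),.055+R*np.cos(t))
K=W(p,[at(.148,t),at(.12,t),at(.098,t)]);print(K)
for n in C:
    x,y,k=crop[n];print(n,(proj(n,K)-[x,y]+.5)*k-.5)
for tt in(.6,0,-.6):print(tt,W(p,[at(.12,tt),at(.13,tt)]))
np.save('p.npy',p)
E
```

```text
[ 0.5701 -0.0362 -0.3738  0.0597] -21.41662904191957
[[-0.1804 -0.1093]
 [ 0.0325 -0.6129]
 [-0.1098  0.2041]
 [-0.9459  0.4522]
 [-0.9127  0.6232]
 [ 0.5129  0.4469]
 [ 0.2087 -1.2579]
 [-0.793   1.1337]
 [ 1.2103  0.9215]
 [ 1.6312 -0.4926]]
[[0.6006 0.0416 0.1771]
 [0.5948 0.0269 0.154 ]
 [0.5903 0.0153 0.1359]]
scene [[108.4567  59.1617]
 [157.6531 104.7891]
 [195.104  139.523 ]]
top [[165.6218 162.8475]
 [214.3963 191.2345]
 [251.3596 212.7473]]
0.6 [[0.5948 0.0269 0.154 ]
 [0.5969 0.0321 0.1623]]
0 [[ 0.5701 -0.0362  0.175 ]
 [ 0.5701 -0.0362  0.185 ]]
-0.6 [[ 0.5453 -0.0993  0.154 ]
 [ 0.5433 -0.1045  0.1623]]
```

Call:
play_rows([
  [[0,-0.07,0.06,-0.04,-0.08],[0,-0.14,0.12,-0.08,-0.16],[0,-0.21,0.18,-0.12,-0.24],[0,-0.28,0.24,-0.15,-0.32],[0,-0.34,0.31,-0.16,-0.4],[0,-0.4,0.37,-0.16,-0.48],[0,-0.46,0.42,-0.16,-0.55],[0,-0.52,0.47,-0.16,-0.6]],
])

```text
time_s: 0.77
tcp_pos: [0.3607, -0.3698, 0.3063]
eef_rot: [-180.0, 0.0, -111.2]
contact_force: [0.5, 0.3, -0.4]
gripper_width: 0.0874
gripper_force: 0.0
```

Call:
play_rows([
  [[0,-0.08,-0.012,-0.01,0],[0,-0.16,-0.024,-0.02,0],[0,-0.24,-0.036,-0.03,0],[0,-0.32,-0.048,-0.04,0],[0,-0.4,-0.06,-0.05,0],[0,-0.48,-0.07,-0.05,0],[0,-0.56,-0.08,-0.05,0],[0,-0.64,-0.09,-0.05,0]],
])

```text
time_s: 1.43
tcp_pos: [0.5198, -0.0883, 0.331]
eef_rot: [-180.0, 0.0, -111.5]
contact_force: [1.8, -0.2, -0.9]
gripper_width: 0.0874
gripper_force: 0.0
```

Run:
```python
from plant import r
import cv2,numpy as np
np.set_printoptions(precision=4,suppress=True)
c=r.camera_info('wrist');im=r.capture('wrist');s=r.get_state();print(s['time_s'],s['tcp_pos'],s['eef_rot'],c,sep='\n')
np.save('wrist.npy',im);np.save('wpose.npy',c['pose'])
cv2.imwrite('pics/w1.png',cv2.resize(im[:,:,::-1],(800,600),interpolation=cv2.INTER_CUBIC))
```

```text
1.4833
[ 0.5228 -0.0839  0.3301]
[ 179.9927    0.0688 -111.355 ]
{'fovy': 62.75313819910501, 'cx': 257.92166395697166, 'cy': 192.71954319729542, 'pose': array([[-0.9304,  0.3551,  0.0907,  0.4954],
       [ 0.3665,  0.9013,  0.2309, -0.1503],
       [ 0.0002,  0.2481, -0.9687,  0.4888],
       [ 0.    ,  0.    ,  0.    ,  1.    ]])}
```

View pics/w1.png

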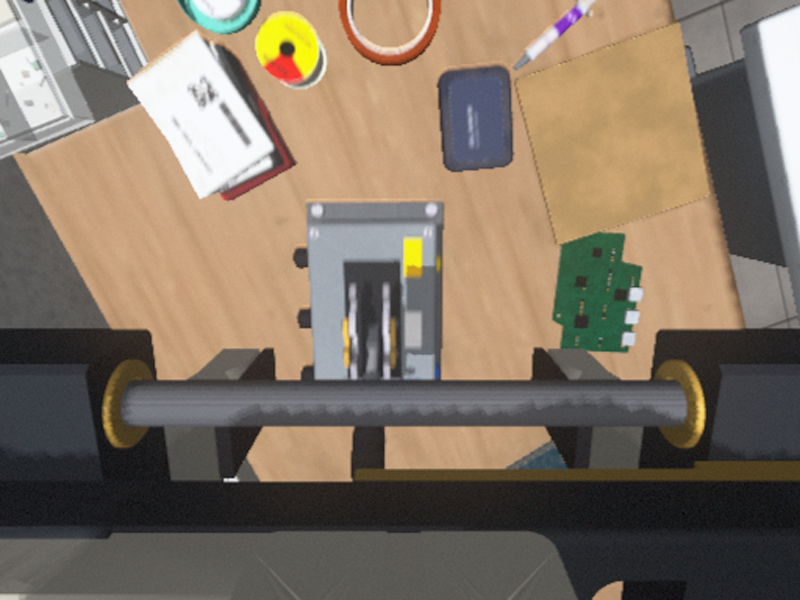

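The wrist view shows the tool aligned with the box. The foot plate's yellow-end corners are at (306,203) and (443,203). The black knob can be seen through the gripper at column 368, row 445. I'll refit with these points.

Run:
```python
from geo import *
np.set_printoptions(precision=4,suppress=True)
C['wrist']=dict(r.camera_info('wrist'),pose=np.load('wpose.npy'))
sl=[(68,212),(118,428),(645,338),(568,135)];sf=[(90,560),(683,460)];tf=[(182,50),(58,365),(608,588),(735,262)]
wf=(np.array([(306,203),(443,203)])+.5)*.64-.5
def res(p,ws=1,wt=.6):
    h=p[3];a,b=.055,.095
    L=[(a,b,h),(-a,b,h),(-a,-b,h),(a,-b,h)];a,b=.067,.112
    F=[(-a,b,.003),(-a,-b,.003)];G=[(a,b,.005),(-a,b,.005),(-a,-b,.005),(a,-b,.005)]
    return np.r_[ws*(proj('scene',W(p,L))-full('scene',sl)),ws*(proj('scene',W(p,F))-full('scene',sf)),wt*(proj('top',W(p,G))-full('top',tf)),1.5*(proj('wrist',W(p,[(a,-b,.005),(-a,-b,.005)]))-wf)]
def at(R,t):return (0,R*np.sin(t),.055+R*np.cos(t))
for a in((1,.6),(.05,.05),(.5,0)):
    p=least_squares(lambda p:res(p,*a).ravel(),[.57,-.036,-.37,.062]).x
    print(p,np.degrees(p[2]),res(p,*a)[-2:])
    print((proj('wrist',W(p,[at(.12,.6),at(.148,.6),at(.061,0),at(.12,-.6)]))+.5)/.64-.5, W(p,[at(.12,.6)]))
    if a[0]==1:np.save('p.npy',p)
```

```text
[ 0.5706 -0.0334 -0.3702  0.0608] -21.208545588958284 [[-0.8246 -1.1645]
 [ 0.9645 -1.8519]]
[[368.1442 451.8426]
 [366.4397 488.6883]
 [369.4927 350.6902]
 [363.6963 277.4235]] [[0.5951 0.0298 0.154 ]]
[ 0.5717 -0.0322 -0.375   0.0605] -21.485427223237124 [[-0.8465  0.0378]
 [ 0.8484  0.007 ]]
[[366.9357 453.6137]
 [365.0651 490.5125]
 [368.7516 352.4664]
 [363.3167 279.5578]] [[0.5965 0.0308 0.154 ]]
[ 0.5711 -0.0325 -0.3718  0.0608] -21.300500425431277 [[-0.8132 -0.2289]
 [ 0.9081 -0.6978]]
[[367.7455 453.0513]
 [365.9867 489.9332]
 [369.2487 351.9025]
 [363.575  278.8805]] [[0.5957 0.0306 0.154 ]]
```

Call:
play_rows([
  [[0,-0.07,-0.013,0.03,0],[0,-0.14,-0.026,0.07,0],[0,-0.2,-0.039,0.11,0],[0,-0.24,-0.052,0.14,0],[0,-0.266,-0.052,0.17,0],[0,-0.266,-0.052,0.18,0],[0,-0.266,-0.052,0.18,0],[0,-0.266,-0.052,0.18,0]],
])

```text
time_s: 2.15
tcp_pos: [0.5921, 0.0234, 0.241]
eef_rot: [180.0, -0.0, -111.5]
contact_force: [-1.4, -0.1, 1.0]
gripper_width: 0.0877
gripper_force: 0.0
```

Run:
```python
from geo import *
np.set_printoptions(precision=4,suppress=True)
s=r.get_state();print(s['tcp_pos'],s['eef_rot'],s['contact_force'])
p=[.571,-.0326,np.radians(-21.3)]
for th in(-.1,-.05,0,.05,.1):
    x,y,k=crop['scene'];print(th,(proj('scene',W(p,[(X,.061*np.sin(th),.055+.061*np.cos(th)) for X in(-.02,.02)])) -[x,y]+.5)*k-.5)
```

```text
[0.5921 0.0234 0.241 ] [ 179.9798   -0.0391 -111.4785] [-1.4296 -0.0796  1.0417]
-0.1 [[371.7249 197.7174]
 [345.8547 122.8134]]
-0.05 [[363.1925 198.524 ]
 [337.5134 123.5535]]
0 [[354.6236 199.6569]
 [329.139  124.6189]]
0.05 [[346.042  201.1134]
 [320.7549 126.007 ]]
0.1 [[337.4717 202.8898]
 [312.3844 127.7144]]
```

Call:
play_rows([
  [[0,-0.008,0,0.04,0],[0,-0.016,0,0.09,0],[0,-0.016,0,0.14,0],[0,-0.016,0,0.18,0],[0,-0.016,0,0.2,0],[0,-0.016,0,0.212,0],[0,-0.016,0,0.212,0],[0,-0.016,0,0.212,0]],
])

```text
time_s: 2.82
tcp_pos: [0.596, 0.0311, 0.1363]
eef_rot: [-179.9, 0.0, -111.5]
contact_force: [0.7, 0.2, -0.6]
gripper_width: 0.0876
gripper_force: 0.0
```

Call:
play_rows([
  [[0.5,0,0,0,0],[0.6,0,0,0,0],[0.7,0,0,0,0],[0.8,0,0,0,0],[0.9,0,0,0,0],[1,0,0,0,0],[1,0,0,0,0],[1,0,0,0,0]],
], squeeze=40)

```text
time_s: 3.48
tcp_pos: [0.5953, 0.0313, 0.1348]
eef_rot: [180.0, -0.0, -111.5]
contact_force: [-0.1, -0.1, 0.1]
gripper_width: 0.04
gripper_force: 0.0
```

Run:
```python
from plant import r
import cv2,numpy as np
im=r.capture('scene')[100:210,190:330,::-1];s=r.get_state();print(s['tcp_pos'],s['contact_force'],s['moment'],s['gripper_width'],s['gripper_force'])
cv2.imwrite('pics/g1.png',cv2.resize(im,None,fx=5,fy=5,interpolation=cv2.INTER_CUBIC))
```

```text
[0.59528241 0.03134306 0.13485923] [ 0.17941156 -0.46330786  0.53710976] [0.01265432 0.05249613 0.03195211] 0.03591114778032637 0.0
```

View pics/g1.png

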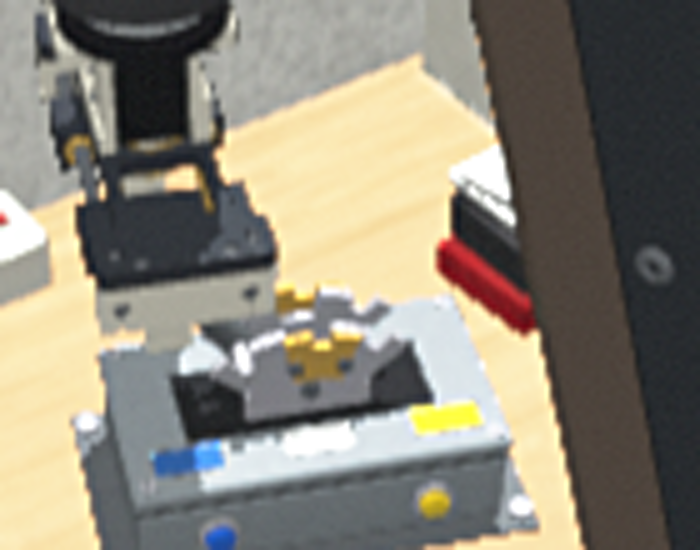

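The front finger covers the knob, as expected, and the brass notch is at about (322,338). The fingers are still closing.

Call:
play_rows([
  [[1,0,0,0,0],[1,0,0,0,0],[1,0,0,0,0],[1,0,0,0,0],[1,0,0,0,0],[1,0,0,0,0],[1,0,0,0,0],[1,0,0,0,0]],
])

```text
time_s: 4.2
tcp_pos: [0.5954, 0.0313, 0.1349]
eef_rot: [-180.0, 0.0, -111.5]
contact_force: [1.7, -1.7, -2.3]
gripper_width: 0.0254
gripper_force: 40.0
```

Call:
play_rows([
  [[1,-0.002,0,-0.003,0],[1,-0.004,0,-0.006,0],[1,-0.006,0,-0.009,0],[1,-0.008,0,-0.012,0],[1,-0.01,0,-0.015,0],[1,-0.0105,0,-0.0155,0],[1,-0.0105,0,-0.0155,0],[1,-0.0105,0,-0.0155,0]],
])

```text
time_s: 4.87
tcp_pos: [0.5968, 0.0359, 0.1423]
eef_rot: [180.0, -0.0, -111.5]
contact_force: [3.1, -4.8, -7.8]
gripper_width: 0.0248
gripper_force: 40.0
```

Call:
play_rows([
  [[1,0.0134,0,-0.009,0],[1,0.027,0,-0.0166,0],[1,0.041,0,-0.0234,0],[1,0.0554,0,-0.0292,0],[1,0.07,0,-0.0342,0],[1,0.085,0,-0.0384,0],[1,0.1002,0,-0.0416,0],[1,0.1078,0,-0.0428,0]],
])

```text
time_s: 5.53
tcp_pos: [0.5774, -0.0146, 0.1647]
eef_rot: [-179.9, 0.1, -111.5]
contact_force: [4.1, 2.0, -8.4]
gripper_width: 0.0252
gripper_force: 40.0
```

Call:
play_rows([
  [[1,0,0,0.003,0],[1,0,0,0.005,0],[1,0,0,0.005,0],[1,0.003,0,0.005,0],[1,0.006,0,0.005,0],[1,0.009,0,0.004,0],[1,0.012,0,0.004,0],[1,0.015,0,0.004,0]],
], squeeze=5)

```text
time_s: 6.2
tcp_pos: [0.5756, -0.0207, 0.1633]
eef_rot: [-179.9, 0.1, -111.4]
contact_force: [1.4, 3.5, 5.3]
gripper_width: 0.0258
gripper_force: 5.0
```

Call:
play_rows([
  [[1,0.003,0,0,0],[1,0.006,0,0,0],[1,0.009,0,0,0],[1,0.012,0,-0.001,0],[1,0.015,0,-0.001,0],[1,0.018,0,-0.001,0],[1,0.021,0,-0.001,0],[1,0.024,0,-0.001,0]],
])

```text
time_s: 6.87
tcp_pos: [0.5707, -0.0323, 0.1628]
eef_rot: [-180.0, 0.0, -111.5]
contact_force: [4.2, 2.3, 4.4]
gripper_width: 0.026
gripper_force: 5.0
```

Call:
play_rows([
  [[1,0.002,0,0,0],[1,0.004,0,0,0],[1,0.006,0,0,0],[1,0.008,0,0,0],[1,0.01,0,0,0],[1,0.012,0,0,0],[1,0.014,0,0,0],[1,0.016,0,0,0]],
])

```text
time_s: 7.53
tcp_pos: [0.5673, -0.0397, 0.1624]
eef_rot: [180.0, -0.0, -111.5]
contact_force: [4.3, 0.7, 2.0]
gripper_width: 0.0257
gripper_force: 5.0
```

Run:
```python
from plant import r
import cv2,numpy as np
im=r.capture('scene')[100:210,190:330,::-1];s=r.get_state();print(s['tcp_pos'],s['contact_force'],s['moment'],s['gripper_width'],s['gripper_force'])
cv2.imwrite('pics/g2.png',cv2.resize(im,None,fx=5,fy=5,interpolation=cv2.INTER_CUBIC))
```

```text
[ 0.56703382 -0.04004514  0.16230501] [ 5.0059005  -1.52504198  1.06497706] [-0.73012417 -1.6794673   0.01936957] 0.02598079559893863 5.00735767185688
```

View pics/g2.png

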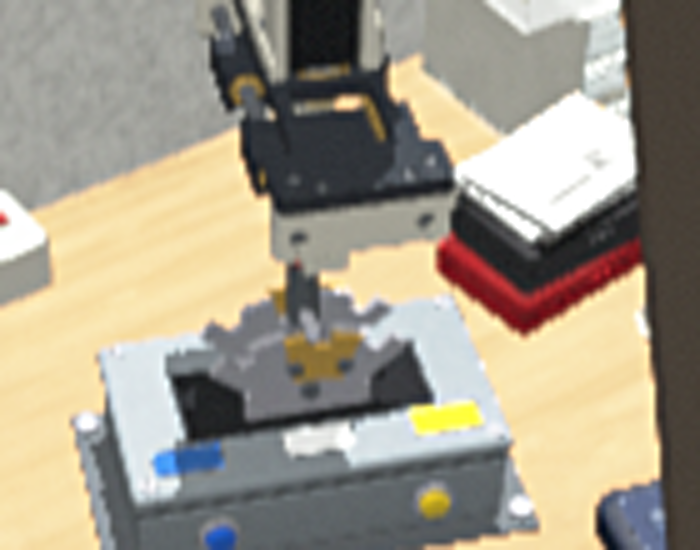

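The pin is at (310,322), still on the rim just short of the brass notch at (322,338). I'll keep sweeping.

Call:
play_rows([
  [[1,0.0015,0,0,0],[1,0.003,0,0,0],[1,0.0045,0,0.001,0],[1,0.006,0,0.001,0],[1,0.0075,0,0.001,0],[1,0.009,0,0.001,0],[1,0.0105,0,0.001,0],[1,0.012,0,0.001,0]],
])

```text
time_s: 8.25
tcp_pos: [0.5644, -0.0452, 0.161]
eef_rot: [179.9, -0.0, -111.5]
contact_force: [5.9, -0.6, -4.7]
gripper_width: 0.0261
gripper_force: 5.0
```

The vertical force has flipped sign, so the knob is now pulling down. I'll open slightly so it can drop, then look.

Call:
play_rows([
  [[0.5,0,0,0,0],[0.5,0,0,0,0],[0.5,0,0,0,0],[0.5,0,0,0,0],[0.5,0,0,0,0],[0.5,0,0,0,0],[0.5,0,0,0,0],[0.5,0,0,0,0]],
])

```text
time_s: 8.92
tcp_pos: [0.5651, -0.0451, 0.1621]
eef_rot: [180.0, -0.0, -111.5]
contact_force: [-0.2, -0.2, -0.6]
gripper_width: 0.0437
gripper_force: 0.0
```

Run:
```python
from plant import r
import cv2,numpy as np
im=r.capture('scene')[110:210,210:310,::-1];s=r.get_state();print(s['time_s'],s['tcp_pos'],s['contact_force'],s['gripper_width'],s['gripper_force'])
cv2.imwrite('pics/g3.png',cv2.resize(im,None,fx=6,fy=6,interpolation=cv2.INTER_CUBIC))
```

```text
8.9667 [ 0.56512213 -0.0450972   0.16205866] [ 1.3379992  -0.2553006   0.18491232] 0.04380443651662686 0.0
```

View pics/g3.png

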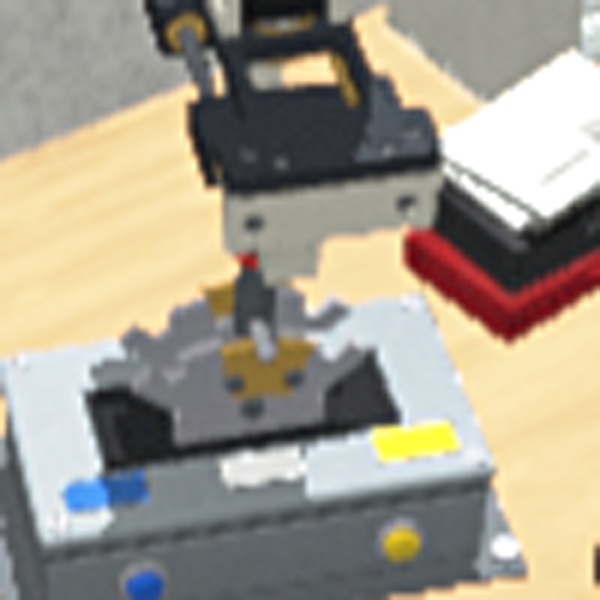

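The pin at (263,338) now appears to sit down in the brass notch. I'll regrip lower and nudge sideways to confirm it is locked.

Call:
play_rows([
  [[0.5,0,0,0.004,0],[0.5,0,0,0.01,0],[0.5,0,0,0.014,0],[1,0,0,0.014,0],[1,0,0,0.014,0],[1,0,0,0.014,0],[1,0,0,0.014,0],[1,0,0,0.014,0]],
], squeeze=20)

```text
time_s: 9.63
tcp_pos: [0.5656, -0.0452, 0.1551]
eef_rot: [-180.0, 0.0, -111.5]
contact_force: [0.9, -1.2, -1.7]
gripper_width: 0.0255
gripper_force: 20.0
```

Call:
play_rows([
  [[1,0,0,0,0],[1,0,0,0,0],[1,0,0,0,0],[1,0,0,0,0],[1,0,0,0,0],[1,0,0,0,0],[1,0,0,0,0],[1,0,0,0,0]],
])

```text
time_s: 10.3
tcp_pos: [0.5654, -0.0451, 0.1551]
eef_rot: [-180.0, 0.0, -111.5]
contact_force: [3.0, -2.7, -1.9]
gripper_width: 0.0255
gripper_force: 20.0
```

Call:
play_rows([
  [[1,0.002,0,0,0],[1,0.004,0,0,0],[1,0.006,0,0,0],[1,0.006,0,0,0],[1,0.006,0,0,0],[1,0.006,0,0,0],[1,0.006,0,0,0],[1,0.006,0,0,0]],
])

```text
time_s: 10.97
tcp_pos: [0.5646, -0.0474, 0.155]
eef_rot: [-180.0, 0.1, -111.5]
contact_force: [5.3, 1.0, -3.9]
gripper_width: 0.025
gripper_force: 20.0
```

Call:
play_rows([
  [[1,-0.004,0,0,0],[1,-0.008,0,0,0],[1,-0.012,0,0,0],[1,-0.012,0,0,0],[1,-0.012,0,0,0],[1,-0.012,0,0,0],[1,-0.012,0,0,0],[1,-0.012,0,0,0]],
])

```text
time_s: 11.63
tcp_pos: [0.5655, -0.0443, 0.1552]
eef_rot: [180.0, -0.2, -111.5]
contact_force: [3.0, -9.5, -1.3]
gripper_width: 0.0255
gripper_force: 20.0
```

Call:
play_rows([
  [[1,0.004,0,0,0],[1,0.008,0,0,0],[1,0.012,0,0,0],[1,0.015,0,0,0],[1,0.018,0,0,0],[1,0.018,0,0,0],[1,0.018,0,0,0],[1,0.018,0,0,0]],
])

```text
time_s: 12.3
tcp_pos: [0.5634, -0.0502, 0.1549]
eef_rot: [-180.0, 0.1, -111.5]
contact_force: [5.5, 0.5, -4.2]
gripper_width: 0.0253
gripper_force: 20.0
```

Run:
```python
from plant import r
import cv2,numpy as np
x0,y0,w,h=228,145,50,37
now=r.capture('scene')[:,:,::-1];s=r.get_state();print(s['time_s'],s['tcp_pos'],s['contact_force'],s['moment']);np.save('now.npy',now)
a=cv2.resize(cv2.imread('pics/g2.png'),(140,110),interpolation=cv2.INTER_AREA)[y0-100:y0-100+h,x0-190:x0-190+w]
b=cv2.resize(cv2.imread('pics/g3.png'),(100,100),interpolation=cv2.INTER_AREA)[y0-110:y0-110+h,x0-210:x0-210+w]
n=now[y0:y0+h,x0:x0+w]
i=np.load('scene.npy')[y0:y0+h,x0:x0+w,::-1]
f=lambda q:cv2.resize(q,(400,296),interpolation=cv2.INTER_CUBIC)
cv2.imwrite('pics/cmp.png',np.vstack([np.hstack([f(i),f(a)]),np.hstack([f(b),f(n)])]))
```

```text
12.35 [ 0.563365   -0.05014525  0.15490295] [ 5.37831899  0.31850764 -3.62347441] [ 0.4160655  -2.07306496 -0.00856927]
```

View pics/cmp.png

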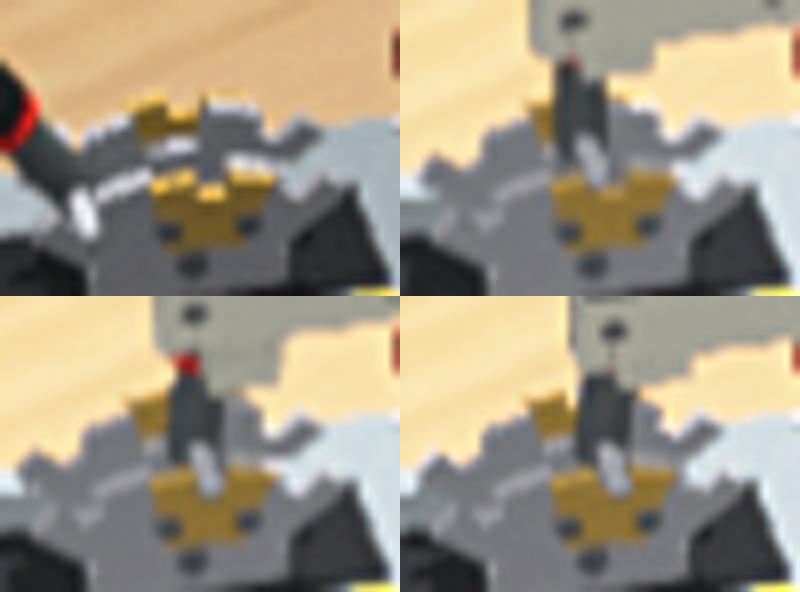

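Run:
```python
from geo import *
np.set_printoptions(precision=0,suppress=True)
p=[.571,-.0326,np.radians(-21.3)]
for X in(-.022,-.026):
  for th,R in((.6,.059),(0,.059),(-.06,.066),(-.09,.066),(-.09,.059),(-.11,.059),(-.11,.066),(-.14,.059),(-.14,.066)):
    q=proj('scene',W(p,[(X,R*np.sin(th),.055+R*np.cos(th))]))
    print(X,th,R,((q-[228,145]+.5)*8-.5)[0])
```

```text
-0.022 0.6 0.059 [ 75. 238.]
-0.022 0 0.059 [183. 197.]
-0.022 -0.06 0.066 [196. 179.]
-0.022 -0.09 0.066 [202. 178.]
-0.022 -0.09 0.059 [200. 195.]
-0.022 -0.11 0.059 [204. 195.]
-0.022 -0.11 0.066 [206. 178.]
-0.022 -0.14 0.059 [209. 195.]
-0.022 -0.14 0.066 [213. 178.]
-0.026 0.6 0.059 [ 78. 247.]
-0.026 0 0.059 [186. 206.]
-0.026 -0.06 0.066 [199. 188.]
-0.026 -0.09 0.066 [205. 187.]
-0.026 -0.09 0.059 [203. 204.]
-0.026 -0.11 0.059 [207. 204.]
-0.026 -0.11 0.066 [209. 187.]
-0.026 -0.14 0.059 [212. 204.]
-0.026 -0.14 0.066 [216. 186.]
```

Pin height matches the locked radius in both frames. The sideways travel so far looks like play in the notch, so I'll push a bit further to find its yellow-side wall.

Call:
play_rows([
  [[1,0.002,0,0,0],[1,0.004,0,0,0],[1,0.006,0,0,0],[1,0.006,0,0,0],[1,0.006,0,0,0],[1,0.006,0,0,0],[1,0.006,0,0,0],[1,0.006,0,0,0]],
])

```text
time_s: 13.02
tcp_pos: [0.5629, -0.0518, 0.1549]
eef_rot: [-179.9, 0.2, -111.5]
contact_force: [6.4, 6.1, -4.7]
gripper_width: 0.0255
gripper_force: 20.0
```

Both notch walls are found, at ±8 N, so the pin is in the notch. I'll release the knob and let it rest for well over two seconds.

Call:
play_rows([
  [[0.5,0,0,0,0],[0.5,0,0,0,0],[0.5,0,0,0,0],[0.5,0,0,0,0],[0.5,-0.006,0,0,0],[0.5,-0.006,0,0,0],[0.5,-0.006,0,0,0],[0.5,-0.006,0,0,0]],
])

```text
time_s: 13.68
tcp_pos: [0.5629, -0.0507, 0.155]
eef_rot: [180.0, -0.0, -111.5]
contact_force: [-0.0, -0.1, 0.3]
gripper_width: 0.0438
gripper_force: 0.0
```

Call:
play_rows([
  [[0.5,0,0,0,0],[0.5,0,0,0,0],[0.5,0,0,0,0],[0.5,0,0,0,0],[0.5,0,0,0,0],[0.5,0,0,0,0],[0.5,0,0,0,0],[0.5,0,0,0,0]],
])

```text
time_s: 14.35
tcp_pos: [0.563, -0.0507, 0.155]
eef_rot: [180.0, 0.0, -111.5]
contact_force: [0.1, 0.5, -0.6]
gripper_width: 0.0439
gripper_force: 0.0
```

Call:
play_rows([
  [[0.5,0,0,0,0],[0.5,0,0,0,0],[0.5,0,0,0,0],[0.5,0,0,0,0],[0.5,0,0,0,0],[0.5,0,0,0,0],[0.5,0,0,0,0],[0.5,0,0,0,0]],
])

```text
time_s: 15.02
tcp_pos: [0.563, -0.0507, 0.155]
eef_rot: [180.0, -0.0, -111.5]
contact_force: [-0.2, 0.4, 0.4]
gripper_width: 0.0438
gripper_force: 0.0
```

Call:
play_rows([
  [[0.5,0,0,0,0],[0.5,0,0,0,0],[0.5,0,0,0,0],[0.5,0,0,0,0],[0.5,0,0,0,0],[0.5,0,0,0,0],[0.5,0,0,0,0],[0.5,0,0,0,0]],
])

```text
time_s: 15.68
tcp_pos: [0.563, -0.0507, 0.1551]
eef_rot: [-180.0, 0.0, -111.5]
contact_force: [0.5, 0.3, 0.4]
gripper_width: 0.0438
gripper_force: 0.0
```

Call:
play_rows([
  [[1,0,0,0,0],[1,0,0,0,0],[1,0,0,0,0],[1,0,0,0,0],[1,0,0,0,0],[1,0,0,0,0],[1,0,0,0,0],[1,0,0,0,0]],
], squeeze=40)

```text
time_s: 16.35
tcp_pos: [0.5633, -0.0507, 0.1551]
eef_rot: [-180.0, 0.0, -111.5]
contact_force: [3.1, -0.2, -1.7]
gripper_width: 0.0254
gripper_force: 40.0
```

Call:
play_rows([
  [[1,0,0,-0.004,0],[1,0,0,-0.008,0],[1,0.001,0,-0.012,0],[1,0.001,0,-0.016,0],[1,0.002,0,-0.018,0],[1,0.002,0,-0.018,0],[1,0.002,0,-0.018,0],[1,0.002,0,-0.018,0]],
])

```text
time_s: 17.02
tcp_pos: [0.5628, -0.0515, 0.1635]
eef_rot: [180.0, 0.0, -111.5]
contact_force: [5.3, -0.9, -7.4]
gripper_width: 0.0251
gripper_force: 40.0
```

Call:
play_rows([
  [[1,0.0128,0,0.0016,0],[1,0.0254,0,0.0048,0],[1,0.0378,0,0.0084,0],[1,0.05,0,0.0126,0],[1,0.062,0,0.0174,0],[1,0.0738,0,0.023,0],[1,0.0806,0,0.0264,0],[1,0.0806,0,0.0264,0]],
])

```text
time_s: 17.68
tcp_pos: [0.5487, -0.089, 0.1516]
eef_rot: [-179.9, 0.1, -111.5]
contact_force: [3.4, 1.8, 1.3]
gripper_width: 0.0252
gripper_force: 40.0
```

Call:
play_rows([
  [[1,0,0,0.002,0],[1,0,0,0.003,0],[1,0.003,0,0.005,0],[1,0.006,0,0.007,0],[1,0.009,0,0.01,0],[1,0.012,0,0.013,0],[1,0.015,0,0.016,0],[1,0.018,0,0.019,0]],
], squeeze=5)

```text
time_s: 18.35
tcp_pos: [0.5454, -0.0978, 0.1426]
eef_rot: [-179.9, -0.0, -111.4]
contact_force: [1.9, -0.7, 7.6]
gripper_width: 0.0257
gripper_force: 5.0
```

Call:
play_rows([
  [[1,0.002,0,0.002,0],[1,0.004,0,0.004,0],[1,0.006,0,0.006,0],[1,0.008,0,0.008,0],[1,0.01,0,0.01,0],[1,0.01,0,0.01,0],[1,0.01,0,0.01,0],[1,0.01,0,0.01,0]],
])

```text
time_s: 19.02
tcp_pos: [0.5427, -0.103, 0.1368]
eef_rot: [-180.0, -0.1, -111.5]
contact_force: [2.4, -4.2, 3.5]
gripper_width: 0.0261
gripper_force: 5.0
```

Call:
play_rows([
  [[0.5,0,0,0,0],[0.5,0,0,0,0],[0.5,0,0,0,0],[0.5,0,0,0,0],[0.5,0,0,0,0],[0.5,0,0,0,0],[0.5,0,0,0,0],[0.5,0,0,0,0]],
])

```text
time_s: 19.68
tcp_pos: [0.5427, -0.1021, 0.1363]
eef_rot: [180.0, -0.0, -111.5]
contact_force: [0.8, -0.2, 0.1]
gripper_width: 0.0438
gripper_force: 0.0
```

Run:
```python
from geo import *
import cv2
np.set_printoptions(precision=1,suppress=True)
x0,y0=225,140
now=r.capture('scene')[:,:,::-1];np.save('now2.npy',now)
cv2.imwrite('pics/y1.png',cv2.resize(now[y0:y0+60,x0:x0+80],None,fx=10,fy=10,interpolation=cv2.INTER_CUBIC))
p=[.571,-.0326,np.radians(-21.3)]
for th,R in((-.5,.066),(-.55,.066),(-.6,.066),(-.6,.059),(-.65,.059)):
    q=proj('scene',W(p,[(-.022,R*np.sin(th),.055+R*np.cos(th))]))[0]+[1,-3.1]
    print(th,R,(q-[x0,y0]+.5)*10)
```

```text
-0.5 0.066 [395.5 250.6]
-0.55 0.066 [406.6 253.8]
-0.6 0.066 [417.3 257.5]
-0.6 0.059 [401.  277.1]
-0.65 0.059 [410.2 280.8]
```

View pics/y1.png

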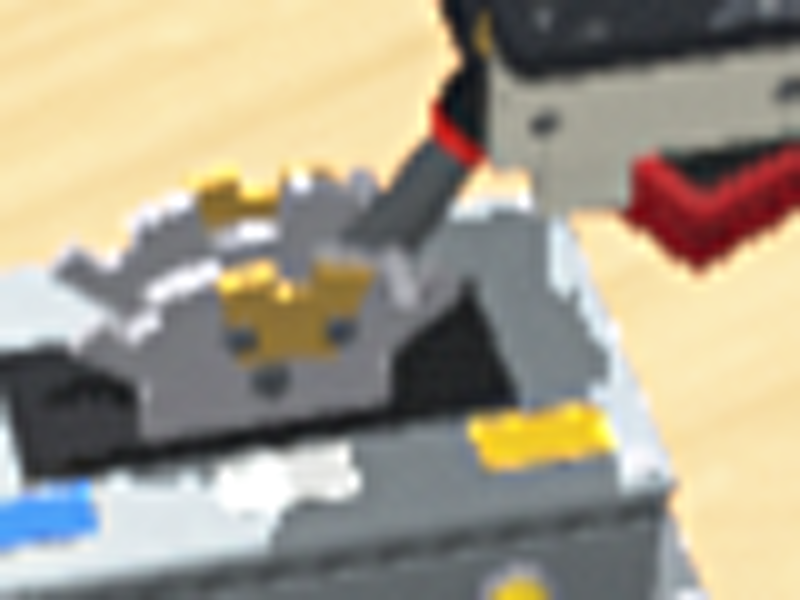

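The pin is at (402,278), which matches the predicted yellow-lock position of (401,277), so it is locked. I'll open and retreat upwards.

Call:
play_rows([
  [[0.2,0,0,0,0],[0.1,0,0,0,0],[0,0,0,-0.02,0],[0,0,0,-0.06,0],[0,0,0,-0.12,0],[0,0,0,-0.18,0],[0,0,0,-0.24,0],[0,0,0,-0.3,0]],
])

```text
time_s: 20.4
tcp_pos: [0.5424, -0.1023, 0.2888]
eef_rot: [-180.0, 0.0, -111.5]
contact_force: [1.8, 0.0, -0.5]
gripper_width: 0.0866
gripper_force: 0.0
```

Call:
play_rows([
  [[0,0,0,0,0],[0,0,0,0,0],[0,0,0,0,0],[0,0,0,0,0],[0,0,0,0,0],[0,0,0,0,0],[0,0,0,0,0],[0,0,0,0,0]],
])

```text
time_s: 21.07
tcp_pos: [0.5427, -0.1022, 0.2859]
eef_rot: [180.0, -0.0, -111.5]
contact_force: [-0.6, -0.8, 0.0]
gripper_width: 0.0877
gripper_force: 0.0
```

Run:
```python
from geo import *
np.set_printoptions(precision=0,suppress=True)
now=r.capture('scene').astype(int)
# red collar centroid vs model at R~.0955: locked / on the rim
b=now[130:175,240:285];m=(b[...,0]>170)&(b[...,1]<60)&(b[...,2]<60)
ys,xs=np.nonzero(m);print(len(xs),xs+240,ys+130)
i=np.load('scene.npy').astype(int)[140:175,205:240];m=(i[...,0]>170)&(i[...,1]<60)&(i[...,2]<60)
y2,x2=np.nonzero(m);print(x2.mean()+205,y2.mean()+140)
np.set_printoptions(precision=1,suppress=True);p=[.571,-.0326,np.radians(-21.3)]
for th,R in((.6,.097),(-.6,.097),(-.6,.104),(-.55,.104)):print(th,R,proj('scene',W(p,[(0,R*np.sin(th),.055+R*np.cos(th))]))[0])
```

```text
3 [268 269 270] [151 153 154]
231.0 159.5
0.6 0.097 [226.2 160.1]
-0.6 0.097 [270.3 153.7]
-0.6 0.104 [271.9 151.6]
-0.55 0.104 [270.2 151. ]
```

The pin check says locked, but the collar's position is ambiguous. There is time left, so I'll grip again and feel for the notch walls.

Call:
play_rows([
  [[0,-0.012,0,0.06,0],[0,-0.012,0,0.12,0],[0,-0.012,0,0.18,0],[0,-0.012,0,0.24,0],[0,-0.012,0,0.28,0],[0.4,-0.012,0,0.3,0],[0.6,-0.012,0,0.302,0],[1,-0.012,0,0.302,0]],
], squeeze=20)

```text
time_s: 21.78
tcp_pos: [0.5453, -0.0967, 0.1356]
eef_rot: [180.0, -0.0, -111.5]
contact_force: [-0.3, 0.2, 0.8]
gripper_width: 0.0729
gripper_force: 0.0
```

Call:
play_rows([
  [[1,0,0,0,0],[1,0,0,0,0],[1,0,0,0,0],[1,0,0,0,0],[1,0,0,0,0],[1,0,0,0,0],[1,0,0,0,0],[1,0,0,0,0]],
])

```text
time_s: 22.45
tcp_pos: [0.5456, -0.0968, 0.1357]
eef_rot: [-179.9, 0.0, -111.5]
contact_force: [1.4, -2.3, 0.4]
gripper_width: 0.0257
gripper_force: 20.0
```

Call:
play_rows([
  [[1,-0.003,0,-0.002,0],[1,-0.006,0,-0.004,0],[1,-0.009,0,-0.006,0],[1,-0.009,0,-0.006,0],[1,-0.009,0,-0.006,0],[1,-0.009,0,-0.006,0],[1,-0.009,0,-0.006,0],[1,-0.009,0,-0.006,0]],
])

```text
time_s: 23.12
tcp_pos: [0.5458, -0.0945, 0.1371]
eef_rot: [179.9, -0.2, -111.5]
contact_force: [4.8, -14.0, -10.4]
gripper_width: 0.0259
gripper_force: 20.0
```

It resists at about 15 N towards blue, so it is locked in the yellow notch. I'll ease back, release and leave.

Call:
play_rows([
  [[1,0.006,0,0.004,0],[1,0.009,0,0.006,0],[0.6,0.009,0,0.006,0],[0.3,0.009,0,0.006,0],[0,0.009,0,0.006,0],[0,0.009,0,0.006,0],[0,0.009,0,0.006,0],[0,0.009,0,0.006,0]],
])

```text
time_s: 23.78
tcp_pos: [0.5448, -0.0964, 0.1353]
eef_rot: [180.0, -0.0, -111.5]
contact_force: [0.3, 0.3, -0.1]
gripper_width: 0.0601
gripper_force: 0.0
```

Call:
play_rows([
  [[0,0,0,-0.02,0],[0,0,0,-0.06,0],[0,0,0,-0.12,0],[0,0,0,-0.18,0],[0,0,0,-0.24,0],[0,0,0,-0.28,0],[0,0,0,-0.3,0],[0,0,0,-0.3,0]],
])

```text
time_s: 24.45
tcp_pos: [0.546, -0.0966, 0.2885]
eef_rot: [-179.7, 0.1, -111.5]
contact_force: [1.2, 0.5, 0.4]
gripper_width: 0.0875
gripper_force: 0.0
```

```bash
python3 -c "
from plant import r
s=r.get_state();print(s['time_s'],s['tcp_pos'],s['contact_force'],s['gripper_width']);print(r.close_job())"
```

```text
24.45 [ 0.54596707 -0.09661653  0.28854912] [1.16266112 0.51685619 0.3839747 ] 0.08752777540646949
the job is handed in; nothing more can be done
None
```

I handed the job in at 24.5 s with the lever locked on the yellow (battery) side, after more than 2 s released in the centre-off notch; both locks were felt by force, the gripper is clear, I saw no contact with the bystanders, and no verdict came back.

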